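# Pack the finished bells in their gift boxes

## Robot

A 7-joint arm with a two-finger parallel gripper is mounted at the origin on the work surface. World frame = base frame: x ahead of the robot, y to its left, z up, the work surface at z = 0. Lengths are in m, angles in rad, forces in N, time in s.
With the tool pointing down it reaches from about 0.4 to 0.85 m from the base axis. Payload 6.9 kg.
Tool frame: the origin (TCP) lies midway between the tips of the shut fingers; the grasp point (between the pads) lies behind it (ctrl.pinch_z is the z of the grasp point in the tool frame, in m); z points along the fingers, y is the line along which they close (so a half turn about z gives the same grasp; the last joint's range is limited). The gripper opens to 85 mm and grips with 20 to 120 N. Pads are 22 mm wide; open, the fingers measure 114 mm over their backs; the gripper's body (76 mm by 85 mm) begins 54 mm behind the grasp point. The pads swing forward as they close: fully open they stand 13 mm farther back than shut.
Start: joints at [-1.008, 0.507, -0.238, 1.5, 0.126, 1.149, -0.155], TCP at [0.276, 0.561, 0.231] pointing down, gripper open.
Joint ranges: [-3.08, 3.08], [-0.24, 2.05], [-1.43, 1.35], [0, 2.5], [-1.52, 4.66], [0.17, 1.96], [-2.89, 2.89]. Speed limits (rad/s): [2.39, 2.39, 3.14, 3.14, 3.14, 3.14, 3.14].

## Interface

Orientations are given as a unit quaternion [w, x, y, z].
In Python, from station import ctrl, get_state, vision, ticket, models gives the robot as it stands. Calls block until the motion is done:
- ctrl.movep(position, orientation): joint-space move of the TCP to a pose.
- ctrl.movel(position, frame=None, max_speed=0.15): straight line of the TCP; frame=None keeps the orientation; max_speed is the mean speed in m/s.
- ctrl.set_joints(angles): joint-space move.
- ctrl.ungrasp() and ctrl.close_gripper(force=None): open the fingers fully, or close them until they stop; force is the grip in N (None keeps the last).
- ctrl.pause(seconds).
- ctrl.ik(position, orientation): joint angles nearest the present ones, or None.
- get_state(): the state.
- vision.grab_frame(name): name is "side" or "top" or "wrist"; returns (picture, depth): 480x640x3 uint8, blue, green, red; 480x640 float32, m along the optical axis (not along the pixel's ray), 0 where there is no reading.
- vision.camera_info(name): a dict with "mtx" (3x3 intrinsics, pixels), "dist_coeffs" ([k1, k2, p1, p2, k3] as OpenCV has them; the pictures are not rectified), "R" (3x3) and "t" (3): a world point X has camera coordinates R X + t; the wrist camera has in their place "hand_eye" (4x4, takes a point from camera to tool coordinates, whose origin is the TCP and whose axes are the flange's). Camera axes: x right, y down, z forward; pixel columns grow to the right and rows downward; lengths in m; the calibration is good to about 2 mm. A picture is of the moment at which its call begins: read the wrist's pose just before it. camera_info takes no time and is no camera call.
A pose or a line that the arm cannot do raises ctrl.Unreachable and nothing moves.
- ticket.close_job(): hands the job in; it is judged then, once.
Trained networks look in the newest picture that a camera, given by its name, has taken for a name from the list of things; names that differ only in an ending like _2 or _b are one class to them, and where a whole thing is asked for, a point or a joint stands for the part that bears it (a point fixed in the world has none). Each returns a list of dicts, best first, with "p" (0 to 1); they miss things now and then, are a little off and sometimes report something else, mostly with a low value. They report only what shows in the picture. A call takes as long as a camera call.
- models.recognise(camera, target): "point" ([column, row] in pixels, amid what is visible of it).
- models.masks_of(camera, target): "mask" (480x640 bool, what is visible of it) and "point" ([column, row] in pixels, amid what is visible of it).
The state is a dict: "time": time; "qpos": joint angles; "qd": joint speeds; "tau": joint torques, N m; "tcp_pos": TCP position; "eef_rot": TCP orientation; "contact_force": force on the tool from outside, world axes, zero at the start; "wrist_torque": the same for the moment, N m; "width": finger opening in m; "gripper_force": force on a finger pad.
Only numpy, scipy, OpenCV 4.12 (cv2) and the standard library are available. Lean on these libraries where they do the work, as an engineer would, in place of code of your own. Each camera call takes 0.05 s, during which the arm holds its last target. There are 200 camera calls.

## Task

Put each of the four finished bells (the ones with a snow-white top) into the open gift box of its own colour, standing upright on the floor of the box, near its middle. Set the bells down gently, without dropping them, and leave the two unfinished bells (no white on them) standing where they are.

Things in the scene. Friction and masses are not known exactly. Their poses are not given: they have to be found in the camera images.
- bell_red: Finished bright red bell: upright rigid bell, 72 mm high, 60 to 130 g; foot flange 58 mm in diameter, straight body 40 mm in diameter from 20 to 47 mm above the foot (grip here), then a dome and a metal cap 11 mm wide. Round about its z. Origin: centre of the underside, z up. Snow-white top 30 mm across with brass cap, thin white band round the body.
- bell_green: Finished dark green bell: upright rigid bell, 72 mm high, 60 to 130 g; foot flange 58 mm in diameter, straight body 40 mm in diameter from 20 to 47 mm above the foot (grip here), then a dome and a metal cap 11 mm wide. Round about its z. Origin: centre of the underside, z up. Snow-white top 30 mm across with brass cap, thin white band round the body.
- bell_yellow: Finished golden yellow bell: upright rigid bell, 72 mm high, 60 to 130 g; foot flange 58 mm in diameter, straight body 40 mm in diameter from 20 to 47 mm above the foot (grip here), then a dome and a metal cap 11 mm wide. Round about its z. Origin: centre of the underside, z up. Snow-white top 30 mm across with brass cap, thin white band round the body.
- bell_plum: Finished dark plum purple bell: upright rigid bell, 72 mm high, 60 to 130 g; foot flange 58 mm in diameter, straight body 40 mm in diameter from 20 to 47 mm above the foot (grip here), then a dome and a metal cap 11 mm wide. Round about its z. Origin: centre of the underside, z up. Snow-white top 30 mm across with brass cap, thin white band round the body.
- plain_red: Unfinished bright red bell: upright rigid bell, 72 mm high, 60 to 130 g; foot flange 58 mm in diameter, straight body 40 mm in diameter from 20 to 47 mm above the foot (grip here), then a dome and a metal cap 11 mm wide. Round about its z. Origin: centre of the underside, z up. Bright red all over, top included, no white anywhere; dark steel cap.
- plain_plum: Unfinished dark plum purple bell: upright rigid bell, 72 mm high, 60 to 130 g; foot flange 58 mm in diameter, straight body 40 mm in diameter from 20 to 47 mm above the foot (grip here), then a dome and a metal cap 11 mm wide. Round about its z. Origin: centre of the underside, z up. Dark plum purple all over, top included, no white anywhere; dark steel cap.
- box_red: Open gift box bottom, bright red inside and out, fixed to the bench: square, 92 x 92 mm outside, walls 3 mm thick and 18 mm high, open at the top; its inner floor (86 x 86 mm) lies 3 mm above the bench. Origin: centre of its underside, at bench height; x and y along its sides.
- box_green: Open gift box bottom, dark green inside and out, fixed to the bench: square, 92 x 92 mm outside, walls 3 mm thick and 18 mm high, open at the top; its inner floor (86 x 86 mm) lies 3 mm above the bench. Origin: centre of its underside, at bench height; x and y along its sides.
- box_yellow: Open gift box bottom, golden yellow inside and out, fixed to the bench: square, 92 x 92 mm outside, walls 3 mm thick and 18 mm high, open at the top; its inner floor (86 x 86 mm) lies 3 mm above the bench. Origin: centre of its underside, at bench height; x and y along its sides.
- box_plum: Open gift box bottom, dark plum purple inside and out, fixed to the bench: square, 92 x 92 mm outside, walls 3 mm thick and 18 mm high, open at the top; its inner floor (86 x 86 mm) lies 3 mm above the bench. Origin: centre of its underside, at bench height; x and y along its sides.

How it is judged:
By the outcome, as a careful person would: the job done as asked, in the order asked, and still so for the second after the job is handed in, with the robot touching nothing.
It also fails if it takes over 93 s, if anything falls off the work surface, if the arm or the gripper's body presses on something with over 40 N, if the wrist force passes 120 N, or if a joint passes its speed limit or range.

## Working session

There is one attempt and no reset: what is moved stays moved. The work goes in short steps, each a Python script; the robot and the scene stay as the last script left them, time stands still between calls to the robot, and variables do not carry over. Pictures are saved under pics/ and viewed, at most 14 in all, crops included, and the job is handed in when it is done.

```bash
mkdir -p pics; ls
python3 - <<'E'
from station import ctrl,get_state,vision,models
import cv2,numpy as np
for n in("top","side"):
    im,d=vision.grab_frame(n); cv2.imwrite(f"pics/{n}0.png",im)
    i=vision.camera_info(n); print(n,i)
    np.savez(f"{n}0.npz",im=im,d=d)
print(vision.camera_info("wrist"),ctrl.pinch_z)
s=get_state();print(s["time"],s["tcp_pos"],s["eef_rot"],s["contact_force"],s["width"])
E
```

```text
pics
top {'mtx': array([[448.41689346,   0.        , 317.35732957],
       [  0.        , 448.41689346, 235.80880101],
       [  0.        ,   0.        ,   1.        ]]), 'dist_coeffs': array([-0.01110519,  0.        ,  0.        ,  0.        ,  0.        ]), 'R': array([[-0.0015917 , -0.9999355 , -0.01124567],
       [-0.99782311,  0.00232954, -0.06590606],
       [ 0.06592801,  0.01111629, -0.99776246]]), 't': array([0.00627578, 0.53354511, 0.73866065])}
side {'mtx': array([[458.1378241 ,   0.        , 327.00628075],
       [  0.        , 458.1378241 , 238.67872559],
       [  0.        ,   0.        ,   1.        ]]), 'dist_coeffs': array([-0.01060695,  0.        ,  0.        ,  0.        ,  0.        ]), 'R': array([[-0.92491249, -0.38014383,  0.00524935],
       [-0.29417601,  0.70686478, -0.64327495],
       [ 0.24082642, -0.59651727, -0.76561726]]), 't': array([0.51634989, 0.19394195, 0.77759247])}
{'mtx': array([[378.41874624,   0.        , 317.15563215],
       [  0.        , 378.41874624, 232.37353506],
       [  0.        ,   0.        ,   1.        ]]), 'dist_coeffs': array([-0.05081211,  0.        ,  0.        ,  0.        ,  0.        ]), 'hand_eye': array([[ 1.73209054e-04, -9.51601176e-01, -3.07335601e-01,
         7.84699392e-02],
       [ 9.99999905e-01,  2.87652728e-04, -3.27074494e-04,
         1.04928469e-03],
       [ 3.99650397e-04, -3.07335515e-01,  9.51601136e-01,
        -1.41762621e-01],
       [ 0.00000000e+00,  0.00000000e+00,  0.00000000e+00,
         1.00000000e+00]])} -0.0187
0.1 [0.27612093 0.56020345 0.23053861] [-1.52799423e-04  2.26912279e-01  9.73914880e-01 -7.74640262e-04] [ 0.28941489  0.54455108 -1.52697561] 0.08531848469710693
```

View pics/top0.png

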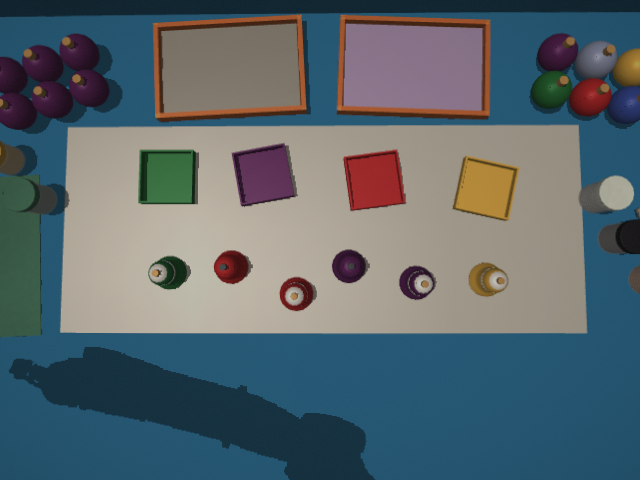

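View pics/side0.png

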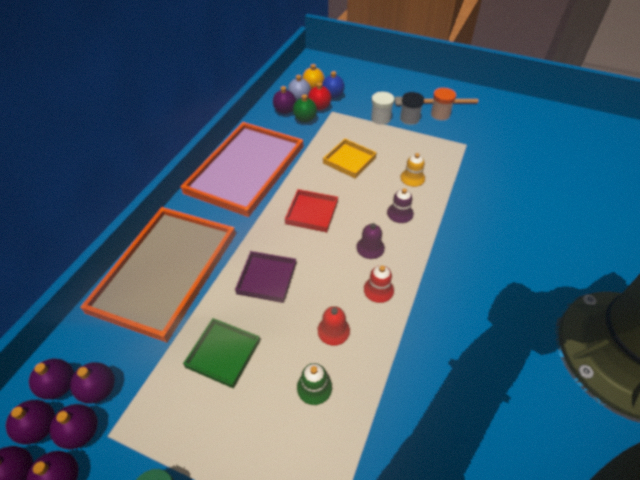

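The top view shows the boxes green (167,177), plum (264,175), red (375,180) and yellow (486,188). The finished bells are green (160,272), red (295,294), plum (420,283) and yellow (490,280). The plain ones are red (231,267) and plum (349,266). The side view agrees. Next I'll get the masks and fit positions from both cameras.

```bash
cat > h.py <<'E'
import numpy as np,cv2
from scipy.optimize import minimize
from station import ctrl,get_state,vision,models
C=["red","green","yellow","plum"]
BELLS=["bell_"+c for c in C]+["plain_red","plain_plum"]; BOXES=["box_"+c for c in C]
A=np.linspace(0,2*np.pi,40)
ZP=[0,8,20,47,56,65,72]; RP=[29,29,20,20,17,10,5.5]
def proj(n,P):
    i=vision.camera_info(n)
    return cv2.projectPoints(np.asarray(P,float),cv2.Rodrigues(i["R"])[0],i["t"],i["mtx"],i["dist_coeffs"])[0][:,0]
def render(n,kind,p):
    S=8; m=np.zeros((480,640),np.uint8)
    def fill(P): cv2.fillConvexPoly(m,np.round(cv2.convexHull(proj(n,P).astype(np.float32))*S).astype(np.int32),255,cv2.LINE_AA,3)
    if kind=="bell":
        z0=p[2] if len(p)>2 else 0
        for z in np.arange(0,73,3):
            r=np.interp(z,ZP,RP)/1e3; fill(np.c_[p[0]+r*np.cos(A),p[1]+r*np.sin(A),0*A+z/1e3+z0])
    else:
        c,s=np.cos(p[2]),np.sin(p[2]); q=.046*np.array([[1,1],[1,-1],[-1,-1],[-1,1]])@np.array([[c,s],[-s,c]])+p[:2]
        fill(np.vstack([np.c_[q,np.zeros(4)],np.c_[q,np.full(4,.018)]]))
    return m/255.
def fit(n,kind,mask,p0,step=.006):
    f=lambda p:np.abs(render(n,kind,p)-mask).sum()/mask.sum()
    st=[step,step]+([.2] if len(p0)>2 else [])
    sx=np.vstack([p0]+[np.array(p0)+np.eye(len(p0))[k]*st[k] for k in range(len(p0))])
    r=minimize(f,p0,method="Nelder-Mead",options=dict(initial_simplex=sx,xatol=3e-4,fatol=1e-4,maxiter=120))
    return r.x,r.fun
def ray(n,uv,z):
    i=vision.camera_info(n); u=cv2.undistortPoints(np.array([[uv]],float),i["mtx"],i["dist_coeffs"])[0,0]
    o=-i["R"].T@i["t"]; d=i["R"].T@[*u,1]; return (o+d*(z-o[2])/d[2])[:2]
def locate(n,name,show=True):
    kind="box" if "box" in name else "bell"
    L=models.masks_of(n,name); out=[]
    for r in L[:2]:
        if r["p"]<.3: continue
        x=ray(n,r["point"],.035 if kind=="bell" else .01)
        p,e=fit(n,kind,r["mask"],[*x]+([0.1] if kind=="box" else []))
        out.append((p,e,r["p"]))
        if show: print(n,name,"p%.2f"%r["p"],np.round(r["point"]),np.round(p,4),"err %.2f"%e,r["mask"].sum())
    return out
E
python3 - <<'E'
from h import *
import json
for n in("top","side"):
    vision.grab_frame(n)
    for b in BELLS+BOXES: locate(n,b)
print(get_state()["time"])
Q=[0,.70711,.70711,0];Q2=[0,.70711,-.70711,0]
for x in([.45,.3],[.45,-.3],[.62,.3],[.62,-.3]):
  for q in(Q,Q2):
    for z in(.016,.2):
        j=ctrl.ik([*x,z],q); print(x,z,None if j is None else np.round(j,2))
E
```

```text
top bell_red p0.93 [295. 293.] [0.4375 0.0419] err 0.18 860
top bell_green p0.65 [172. 272.] [0.473  0.2587] err 0.17 940
top bell_yellow p0.89 [489. 278.] [ 0.46   -0.2806] err 0.14 999
top bell_plum p0.74 [485. 189.] [ 0.6284 -0.2977] err 0.63 3139
top bell_plum p0.68 [417. 279.] [ 0.4562 -0.1626] err 0.13 917
top plain_red p0.94 [229. 266.] [0.4818 0.1531] err 0.10 922
top plain_plum p0.97 [348. 269.] [ 0.4832 -0.0465] err 0.20 841
top box_red p0.74 [374. 178.] [ 0.6304 -0.0918  0.1564] err 0.04 3063
top box_green p0.93 [166. 174.] [ 0.6381  0.2658 -0.0161] err 0.04 3163
top box_yellow p0.69 [485. 188.] [ 0.6169 -0.2821 -0.244 ] err 0.07 3116
top box_plum p0.98 [260. 173.] [0.641  0.099  0.1906] err 0.06 2944
top box_plum p0.57 [485. 189.] [ 0.6166 -0.2832 -0.2462] err 0.08 3092
side bell_red p0.82 [377. 286.] [0.4386 0.0418] err 0.11 895
side bell_green p0.62 [313. 385.] [0.4727 0.2602] err 0.08 1188
side bell_green p0.49 [268. 277.] [0.6271 0.1131] err 0.57 2322
side bell_yellow p0.97 [413. 171.] [ 0.4616 -0.281 ] err 0.24 576
side bell_plum p0.91 [400. 207.] [ 0.457  -0.1635] e
[... 610 characters left out ...]

  File "h.py", line 23, in <lambda>
    f=lambda p:np.abs(render(n,kind,p)-mask).sum()/mask.sum()
                      ~~~~~~^^^^^^^^^^
  File "h.py", line 17, in render
    r=np.interp(z,ZP,RP)/1e3; fill(np.c_[p[0]+r*np.cos(A),p[1]+r*np.sin(A),0*A+z/1e3+z0])
                              ~~~~^^^^^^^^^^^^^^^^^^^^^^^^^^^^^^^^^^^^^^^^^^^^^^^^^^^^^^^
  File "h.py", line 13, in fill
    def fill(P): cv2.fillConvexPoly(m,np.round(cv2.convexHull(proj(n,P).astype(np.float32))*S).astype(np.int32),255,cv2.LINE_AA,3)
                                                              ~~~~^^^^^
  File "h.py", line 9, in proj
    i=vision.camera_info(n)
ValueError: time passes only in moves, steps and waits
```

The two cameras agree on the bells to about 2 mm. Plum's top hit at (485,189) is really the yellow box, so I'm rejecting it. I'll cache the camera info, then check the boxes from the side and reachability.

```bash
sed -i 's/^C=\[/INFO={n:vision.camera_info(n) for n in("top","side","wrist")}\nC=[/; s/i=vision.camera_info(n)/i=INFO[n]/' h.py
python3 - <<'E'
from h import *
vision.grab_frame("side")
for b in BOXES+["plain_red","plain_plum"]: locate("side",b)
print(get_state()["time"])
for x in([.473,.259],[.438,.042],[.46,-.281],[.638,.266],[.641,.099],[.617,-.282]):
  for s in(1,-1):
    for z in(.016,.2):
        j=ctrl.ik([*x,z],[0,.70711,s*.70711,0]); print(x,s,z,None if j is None else np.round(j,2))
E
```

```text
side box_red p0.75 [312. 210.] [ 0.6306 -0.0918  0.1433] err 0.09 1631
side box_green p0.75 [220. 353.] [ 0.6382  0.2656 -0.0009] err 0.06 3172
side box_yellow p0.57 [348. 158.] [ 0.6178 -0.2839 -0.1841] err 0.12 1231
side box_plum p0.92 [267. 279.] [0.6409 0.099  0.1936] err 0.06 2303
side plain_red p0.58 [334. 325.] [0.4832 0.1533] err 0.15 960
side plain_plum p0.87 [371. 242.] [ 0.484  -0.0475] err 0.18 746
side plain_plum p0.41 [313. 212.] [ 0.6287 -0.076 ] err 0.51 1629
1.25
[0.473, 0.259] 1 0.016 [-0.57  0.65  0.03  1.97 -0.04  0.52 -0.51]
[0.473, 0.259] 1 0.2 [-0.6   0.4   0.07  1.78 -0.03  0.97 -0.51]
[0.473, 0.259] -1 0.016 [-0.15  0.71 -0.62  1.97  0.66  0.67  1.95]
[0.473, 0.259] -1 0.2 [-0.07  0.47 -0.71  1.77  0.35  1.03  2.23]
[0.438, 0.042] 1 0.016 [-0.19  0.56  0.06  2.23 -0.09  0.35 -0.06]
[0.438, 0.042] 1 0.2 [-0.32  0.26  0.21  2.01 -0.07  0.88 -0.07]
[0.438, 0.042] -1 0.016 [ 0.21  0.6  -0.53  2.22  0.67  0.47  2.28]
[0.438, 0.042] -1 0.2 [ 0.26  0.28 -0.53  2.    0.18  0.9   2.78]
[0.46, -0.281] 1 0.016 [ 0.25  0.68  0.4   1.98 -0.47  0.57  0.97]
[0.46, -0.281] 1
[... 284 characters left out ...]
 0.07  1.35 -0.05  1.16 -0.39]
[0.638, 0.266] -1 0.016 [-0.08  0.89 -0.66  1.53  0.63  0.94  2.2 ]
[0.638, 0.266] -1 0.2 [-0.07  0.7  -0.69  1.34  0.45  1.25  2.35]
[0.641, 0.099] 1 0.016 [-0.25  0.76  0.1   1.67 -0.1   0.72 -0.1 ]
[0.641, 0.099] 1 0.2 [-0.25  0.56  0.1   1.48 -0.06  1.1  -0.14]
[0.641, 0.099] -1 0.016 [ 0.17  0.83 -0.64  1.66  0.62  0.86  2.41]
[0.641, 0.099] -1 0.2 [ 0.18  0.62 -0.65  1.48  0.39  1.17  2.61]
[0.617, -0.282] 1 0.016 [ 0.28  0.81  0.21  1.58 -0.22  0.78  0.58]
[0.617, -0.282] 1 0.2 [ 0.16  0.65  0.44  1.39 -0.28  1.16  0.63]
[0.617, -0.282] -1 0.016 [-0.13  1.11  1.15  1.59 -1.08  1.19 -1.89]
[0.617, -0.282] -1 0.2 [-0.13  0.86  1.15  1.4  -0.78  1.38 -2.11]
```

```bash
cat >> h.py <<'E'
Q=np.array([0,1,1,0])/2**.5; ZG=.016; ZT=.16
BELL=dict(red=(.438,.0418),green=(.4728,.2595),yellow=(.4608,-.2808),plum=(.4566,-.163))
BOX=dict(red=(.6305,-.0918),green=(.6381,.2657),yellow=(.6173,-.283),plum=(.641,.099))
def st(t):
    s=get_state(); print(t,"t%.1f"%s["time"],np.round(s["tcp_pos"],4),"F",np.round(s["contact_force"],1),"w %.4f g %.1f"%(s["width"],s["gripper_force"])); return s
def pick(c,first=False):
    x,y=BELL[c]
    if first: ctrl.movep([x,y,ZT],Q)
    else: ctrl.movel([x,y,ZT],max_speed=.2)
    ctrl.movel([x,y,ZG+.05],max_speed=.12); ctrl.movel([x,y,ZG],max_speed=.05); st("down")
    ctrl.close_gripper(force=30); ctrl.pause(.2); st("closed")
    ctrl.movel([x,y,ZG+.01],max_speed=.04); ctrl.movel([x,y,ZT],max_speed=.12); return st("lifted")
def place(c):
    x,y=BOX[c]
    ctrl.movel([x,y,ZT],max_speed=.15); ctrl.movel([x,y,ZG+.03],max_speed=.1); ctrl.movel([x,y,ZG+.008],max_speed=.04)
    ctrl.pause(.2); f0=st("above")["contact_force"][2]
    for dz in(.006,.005,.004,.0035,.003,.0025,.002):
        ctrl.movel([x,y,ZG+dz],max_speed=.01); ctrl.pause(.1); f=get_state()["contact_force"][2]
        if f-f0>.6: break
    st("set dz=%.4f"%dz); ctrl.ungrasp(); ctrl.pause(.2); st("open")
    ctrl.movel([x,y,ZG+.05],max_speed=.06); ctrl.movel([x,y,ZT],max_speed=.2)
E
python3 - <<'E'
from h import *
pick("red",True)
im,d=vision.grab_frame("side"); cv2.imwrite("pics/side1.png",im)
E
```

```text
down t5.3 [0.4382 0.0418 0.0162] F [-0.5 -0.4  0.7] w 0.0854 g 0.0
closed t6.0 [0.438  0.0418 0.0163] F [-0.3 -0.   6.4] w 0.0395 g 29.8
lifted t7.7 [0.4375 0.0418 0.1594] F [-0.1 -0.1 -0.9] w 0.0392 g 30.3
```

View pics/side1.png

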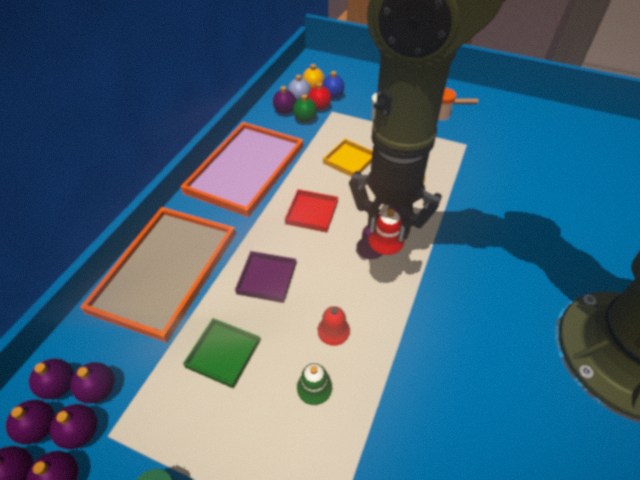

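The red bell hangs upright in the fingers at (386,235), and the other bells haven't been touched. Placing it now.

Run:
```python
from h import *
place("red")
pick("green")
for n in("side","top"): im,d=vision.grab_frame(n); cv2.imwrite(f"pics/{n}2.png",im)
locate("side","bell_red");locate("top","bell_red")
```

```text
above t11.6 [ 0.6307 -0.0919  0.0243] F [ 0.6 -0.6 -1.5] w 0.0391 g 30.3
set dz=0.0060 t12.1 [ 0.6305 -0.0918  0.022 ] F [-0.8  0.1 -0.6] w 0.0392 g 30.3
open t12.8 [ 0.6305 -0.0918  0.022 ] F [ 0.9 -0.2  0.9] w 0.0855 g 0.0
down t18.4 [0.473  0.2596 0.0163] F [ 0.  -0.2 -0.2] w 0.0850 g 0.0
closed t19.1 [0.4729 0.2595 0.0163] F [-0.7 -0.7  6.1] w 0.0392 g 30.0
lifted t20.8 [0.4723 0.2593 0.1593] F [ 0.3 -0.4 -1. ] w 0.0394 g 30.3
top bell_red p0.67 [375. 183.] [ 0.6307 -0.0928] err 0.11 898
top bell_red p0.46 [369. 159.] [ 0.6518 -0.0671] err 0.92 2028
```

View pics/side2.png

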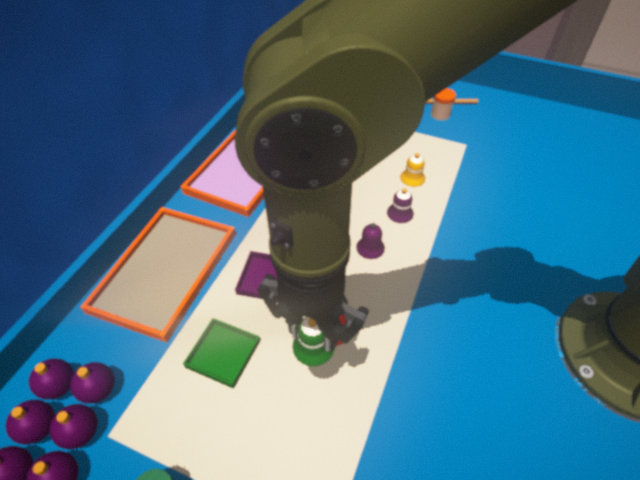

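The green bell is held at (313,340). Red stands in the middle of its box: the top-camera fit is within 1 mm of the box centre. Force noise stopped the set-down about 3 mm early, so I'll average the force and descend to real contact.

```bash
python3 - <<'E'
s=open('h.py').read()
s=s.replace('''    ctrl.pause(.2); f0=st("above")["contact_force"][2]
    for dz in(.006,.005,.004,.0035,.003,.0025,.002):
        ctrl.movel([x,y,ZG+dz],max_speed=.01); ctrl.pause(.1); f=get_state()["contact_force"][2]
        if f-f0>.6: break
''','''    ctrl.pause(.1); f0=fz(); L=[]
    for dz in(.005,.004,.0033,.0027,.0022,.0017):
        ctrl.movel([x,y,ZG+dz],max_speed=.01); L.append(round(fz()-f0,2))
        if L[-1]>2: break
    print(L)
''')
s=s.replace("def place(","""def fz():
    v=[]
    for _ in range(8): ctrl.pause(.03); v.append(get_state()["contact_force"][2])
    return np.mean(v)
def place(""")
open('h.py','w').write(s)
E
python3 - <<'E'
from h import *
place("green"); pick("yellow")
im,d=vision.grab_frame("top"); cv2.imwrite("pics/top3.png",im)
E
```

```text
[np.float64(-0.18), np.float64(-0.06), np.float64(1.12), np.float64(6.09)]
set dz=0.0027 t26.9 [0.6382 0.2657 0.0194] F [-1.1 -0.3  4.8] w 0.0392 g 30.8
open t27.6 [0.6381 0.2657 0.0186] F [-0.1  0.2 -0.6] w 0.0852 g 0.0
down t34.3 [ 0.461  -0.2809  0.0163] F [ 0.3 -0.3  0.1] w 0.0853 g 0.0
closed t35.0 [ 0.461  -0.2808  0.0163] F [-1.4  1.8  6.1] w 0.0392 g 30.1
lifted t36.6 [ 0.4604 -0.2805  0.1593] F [-0.6  0.3 -0.4] w 0.0389 g 30.3
```

View pics/top3.png

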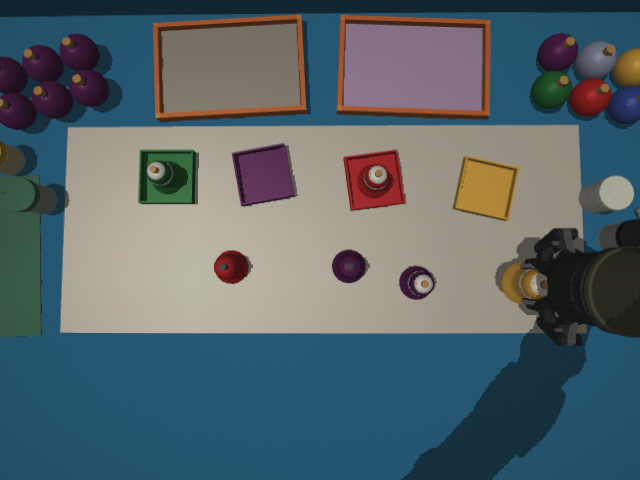

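The green bell (157,171) and red bell (376,177) stand centred in their boxes, and the yellow one is in the gripper at (520,284). The contact set-down works. Next: yellow, then plum.

Run:
```python
from h import *
place("yellow"); pick("plum"); place("plum"); 
s=get_state()["tcp_pos"]; ctrl.movel([.5,.2,.25],max_speed=.25); ctrl.movep([.3,.5,.25],Q); st("clear")
for n in("side","top"):
    im,d=vision.grab_frame(n); cv2.imwrite(f"pics/{n}4.png",im)
    for b in BELLS: locate(n,b)
```

```text
[np.float64(0.09), np.float64(0.06), np.float64(1.31), np.float64(5.91)]
set dz=0.0027 t42.5 [ 0.6174 -0.2831  0.0194] F [-1.7  1.   5.7] w 0.0397 g 30.9
open t43.2 [ 0.6173 -0.283   0.0187] F [-0.3 -0.4 -0.1] w 0.0855 g 0.0
down t48.0 [ 0.4568 -0.1631  0.0162] F [-0.1 -0.7 -0.1] w 0.0855 g 0.0
closed t48.7 [ 0.4567 -0.163   0.0163] F [-1.   1.7  5.7] w 0.0391 g 29.9
lifted t50.4 [ 0.4562 -0.1628  0.1594] F [-0.1  0.7 -1.6] w 0.0393 g 30.3
[np.float64(0.08), np.float64(-0.03), np.float64(1.62), np.float64(6.32)]
set dz=0.0027 t57.3 [0.6411 0.099  0.0194] F [-2.4 -0.6  5.4] w 0.0393 g 30.8
open t58.0 [0.641  0.099  0.0187] F [ 1.  -0.6 -0.2] w 0.0855 g 0.0
clear t61.8 [0.3019 0.4987 0.2499] F [-0.7 -0.6 -0.2] w 0.0855 g 0.0
side bell_red p0.73 [310. 207.] [ 0.6306 -0.0963] err 0.23 638
side bell_green p0.59 [221. 351.] [0.6388 0.2662] err 0.13 1079
side bell_yellow p0.69 [349. 154.] [ 0.6171 -0.291 ] err 0.27 517
side bell_plum p0.82 [268. 270.] [0.6409 0.0965] err 0.17 824
side plain_red p0.80 [335. 325.] [0.4828 0.1534] err 0.16 955
side plain_plum p0.88 [372. 241.] [ 0.485  -0.0496] err 0.21 728
top bell_red p0.79 [375. 178.] [ 0.6307 -0.0927] err 0.11 899
top bell_green p0.86 [167. 173.] [0.6384 0.2659] err 0.14 965
top bell_yellow p0.70 [487. 184.] [ 0.6169 -0.2822] err 0.16 971
top bell_plum p0.97 [264. 170.] [0.6401 0.1004] err 0.11 903
top plain_red p0.85 [227. 268.] [0.4824 0.1537] err 0.10 918
top plain_plum p0.62 [347. 267.] [ 0.4843 -0.0487] err 0.15 873
```

```bash
python3 -c "
import cv2;cv2.imwrite('pics/top4c.png',cv2.resize(cv2.imread('pics/top4.png')[120:345,50:600],(800,327)))
cv2.imwrite('pics/side4c.png',cv2.imread('pics/side4.png'))"
```

```text
(no output)
```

View pics/top4c.png

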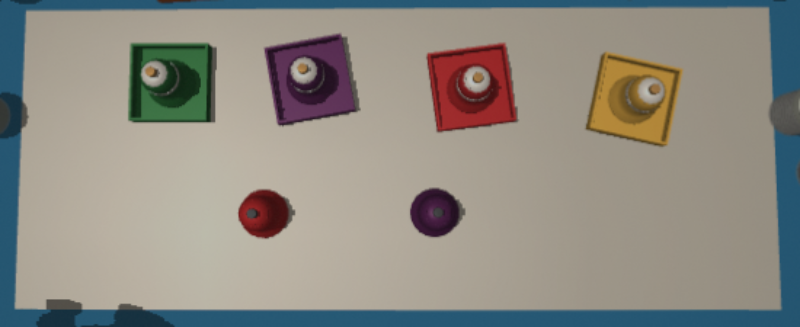

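View pics/side4c.png

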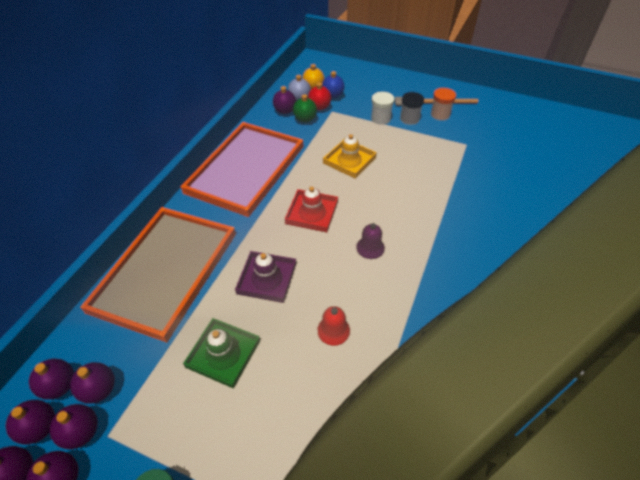

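All four finished bells stand upright and centred in their own boxes; in the side view they are at (217,345), (265,268), (312,200) and (350,152). The plain bells at (334,325) and (371,241) are where they started, and the arm is clear. Handing in.

```bash
python3 -c "
from station import ticket
print(ticket.close_job())"
```

```text
the job is handed in; nothing more can be done
None
```

The job is handed in at about 62 s: all four finished bells stand upright near the middle of their own boxes and the two plain bells were left in place; the red bell, the first one, was released about 3 mm above its box floor, while the other three were set down to contact.

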